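# Put the broad punches away in the sliding-lid tool case

### The arm

A 6-joint arm with a two-finger parallel gripper is mounted at the origin on the work surface. World frame = base frame: x ahead of the robot, y to its left, z up, the work surface at z = 0. Lengths are in m, angles in rad, forces in N, time in s.
With the tool pointing down it reaches from about 0.4 to 0.825 m from the base axis. Payload 7 kg.
Tool frame: the origin (TCP) lies at the very end of the fingers, on their centre line; the grasp point (between the pads) lies 19 mm behind it; z points along the fingers, x is the direction in which the jaws open and shut, and the axes are right-handed (so a half turn about z gives the same grasp; the last joint's range is limited). The gripper opens to 88 mm and grips with 3 to 60 N. Pads are 19 mm wide; open, the fingers measure 130 mm over their backs; the gripper's body (78 mm by 193 mm) begins 47 mm behind the grasp point.
Start: joints at [1.451, 0.359, 0.012, 0, -1.224, -0.288], TCP at [0.268, 0.62, 0.227] pointing down, gripper open.
Joint ranges: [-3.07, 3.07], [-1.43, 2.12], [-1.02, 1.25], [-3.03, 1.67], [-3.05, -0], [-3.03, 3.03]. Speed limits (rad/s): [2.39, 2.39, 3.01, 3.14, 3.14, 3.14].

### API

Orientations are given as [roll, pitch, yaw] about the fixed x, y, z axes, in that order (R = Rz(yaw) Ry(pitch) Rx(roll)).
In Python, from station import telemetry, grab_frame, arm, regions_of, pinpoint gives the robot as it stands. The module is installed in compiled form; this text tells all that it offers.
- The arm moves only by the shell command python3 -m inch 'ROWS' [FORCE]. ROWS is text: rows parted by semicolons, each of 7 numbers parted by spaces: the opening, from 0 (shut) to 1 (fully open), then the shift along the world's x, y, z in cm, then the turn, a rotation vector about the world's x, y, z in degrees. A call has 1 to 12 rows; each row is the pose to reach, as a shift and turn from the pose measured when the call began; what a row does not reach only later rows make up. A row lasts 1/8 s, in which the tool goes at most 62.5 mm and 10.7 degrees, less where a joint would pass 70% of its speed; a pose out of reach is approached as far as the arm can. A call with a gripper value outside its range is refused whole. The fingers move at their own pace and stop on an object; FORCE is the grip in N (left out, the last holds). Time passes only in rows, so rows that repeat a pose let the fingers close. It gives the time, the measured TCP pose, the force and the opening at its end, in the units of the state.
- telemetry.get_state(): the state, without advancing time (a new reading comes with each control period).
- grab_frame(name): name is "side" or "top"; returns a dict with "pixels" (400x640x3 uint8, red, green, blue), "fx", "fy", "cx", "cy" (pixels), "dist_coeffs" ([k1, k2, p1, p2, k3] as OpenCV has them; the pictures are not rectified), "R" (3x3) and "t" (3): a world point X has camera coordinates R X + t. Camera axes: x right, y down, z forward; pixel columns grow to the right and rows downward; lengths in m; the calibration is good to about 2 mm. A picture is of the moment at which its call begins. There is no depth.
- arm.job_done(): hands the job in, once; it reports no verdict.
Trained networks look in the newest picture that a camera, given by its name, has taken for a name from the list of things; names that differ only in an ending like _2 or _b are one class to them, and where a whole thing is asked for, a point or a joint stands for the part that bears it (a point fixed in the world has none). Each returns a list of dicts, best first, with "p" (0 to 1); they miss things now and then, are a little off and sometimes report something else, mostly with a low value. They report only what shows in the picture. A call takes as long as a camera call. They do not tell look-alikes from the thing itself.
- regions_of(camera, name): "pixels" (400x640 bool, what is visible of it) and "bbox" ([left, top, right, bottom] in pixels, round what is visible of it).
- pinpoint(camera, name): "location" ([column, row] in pixels: a listed point, or the origin of a listed thing).
The state is a dict: "t": time; "q": joint angles; "qd": joint speeds; "joint_efforts": joint torques, N m; "eef_pos": TCP position; "ee_rot": TCP orientation; "force": force on the tool from outside, world axes, zero at the start; "moment": the same for the moment, N m; "width": finger opening in m.
Only numpy, scipy, OpenCV 4.12 (cv2) and the standard library are available. Lean on these libraries where they do the work, as an engineer would, in place of code of your own. Each camera call takes 0.05 s, during which the arm holds its last target. There are 200 camera calls.

### The job

Slide the lid of the tool case fully open, put every broad punch (the ones standing in the wooden stand, which have to be pulled out, and the one lying on the bench) down inside the case, lying on its floor, and then slide the lid fully shut against the frame. Leave the slim punches where they are, and do not disturb the other things on the bench.

Things in the scene. Friction and masses are not known exactly. Their poses are not given: they have to be found in the camera images.
- broad_1: Square steel bar punch, 20 x 20 mm, 130 mm long, about 400 g, one end slightly domed. Origin at the centre of its plain foot end; own z runs along its length to the domed end at z = 130 mm, own x and y are square to its flat sides. A broad punch; if present (else None from the start) it stands in a pocket of the stand, foot on the pocket's floor 8 mm above the bench, domed end up at 138 mm.
- broad_2: Square steel bar punch, 20 x 20 mm, 130 mm long, about 400 g, one end slightly domed. Origin at the centre of its plain foot end; own z runs along its length to the domed end at z = 130 mm, own x and y are square to its flat sides. A broad punch; if present (else None from the start) it stands in a pocket of the stand, foot on the pocket's floor 8 mm above the bench, domed end up at 138 mm.
- broad_3: Square steel bar punch, 20 x 20 mm, 130 mm long, about 400 g, one end slightly domed. Origin at the centre of its plain foot end; own z runs along its length to the domed end at z = 130 mm, own x and y are square to its flat sides. A broad punch; if present (else None from the start) it stands in a pocket of the stand, foot on the pocket's floor 8 mm above the bench, domed end up at 138 mm.
- broad_5: Square steel bar punch, 20 x 20 mm, 130 mm long, about 400 g, one end slightly domed. Origin at the centre of its plain foot end; own z runs along its length to the domed end at z = 130 mm, own x and y are square to its flat sides. A broad punch; if present (else None from the start) it stands in a pocket of the stand, foot on the pocket's floor 8 mm above the bench, domed end up at 138 mm.
- broad_4: Square steel bar punch, 20 x 20 mm, 130 mm long, about 400 g, one end slightly domed. Origin at the centre of its plain foot end; own z runs along its length to the domed end at z = 130 mm, own x and y are square to its flat sides. The broad punch left lying on the bench between stand and case; always present.
- slim_1: Square steel bar punch, 10 x 10 mm, 130 mm long, about 100 g, one end slightly domed. Origin at the centre of its plain foot end; own z runs along its length to the domed end at z = 130 mm, own x and y are square to its flat sides. A slim look-alike standing (loosely, may lean) in one pocket of the stand; it stays there.
- slim_2: Square steel bar punch, 10 x 10 mm, 130 mm long, about 100 g, one end slightly domed. Origin at the centre of its plain foot end; own z runs along its length to the domed end at z = 130 mm, own x and y are square to its flat sides. A slim look-alike standing (loosely, may lean) in one pocket of the stand; it stays there.
- slim_3: Square steel bar punch, 10 x 10 mm, 130 mm long, about 100 g, one end slightly domed. Origin at the centre of its plain foot end; own z runs along its length to the domed end at z = 130 mm, own x and y are square to its flat sides. A slim look-alike lying on the bench beyond the case and stand; it stays there.
- stand: Fixed wooden block 180 (own x) x 130 (own y) x 60 mm high, origin under its centre, with six upright square pockets 24 mm wide and 52 mm deep (floor 8 mm above the bench) at own x = -55, 0, 55 and y = -30, 30 mm. Punches stand in the pockets with a little play, square to the block; empty pockets are possible. Which pocket holds what varies.
- case: Fixed dark wooden tool case, 196 mm along own x and 346 mm along own y, 56 mm high over its 8 mm walls. Origin at bench height under the centre of its open-topped bay. Bay inside: x -90 to 90, y -80 to 80 mm; bay floor 6 mm above the bench, lid underside 50 mm above the bench, outer walls 56 mm high. The rest (own y -80 to -258 mm) is a solid deck, 50 mm high, over which the lid slides.
- bay (a point): Centre of the bay's floor; axes as the case.
- lid (a joint): Sliding lid of the case, a plywood panel with its top 56 mm above the bench, travel in m: 0 = shut against the frame at the +y end of the case, 0.168 = fully open, over the deck; it moves along the case's own -y as it opens. Takes a push of about 2 N; stays where left. It starts shut or up to 50 mm open.
- lid_handle (a point): Centre of the top of the lid's grip bar, 81 mm above the bench: an upright wooden bar on the lid, 70 mm along case x, 16 mm thick along case y, 25 mm high. At case y = -45 mm when shut, -213 mm when fully open. Axes as the case.
- pliers_1: Bystander: small yellow-handled pliers lying beyond the case, 130 mm long.
- pliers_2: Bystander: small yellow-handled pliers lying near the robot on its left, 130 mm long.
- bench_block: Bystander: flat steel block 70 x 70 x 20 mm beyond the stand.
- ring_cone: Bystander: wooden ring cone 88 mm high standing near the robot on its right.
- ring_dish: Bystander: shallow white dish 68 mm wide near the robot.
Mind the look-alikes: they are no part of the job. What is shaped like the broad_4 but blue or red is not meant.

How it is judged:
On the way, in this order (a step that is already met when the one before it is completed fails the run):
1. the lid has been slid fully open (value of joint lid above 0.15 m), for 0.2 s.
2. every broad punch lies in the bay of the case (x of broad_1 in the frame of bay between -0.093 and 0.093 m and y of broad_1 in the frame of bay between -0.083 and 0.083 m and z of broad_1 in the frame of bay between 0 and 0.042 m and angle between broad_1's own z axis and vertical between 1.25 and 1.89 rad and x of broad_2 in the frame of bay between -0.093 and 0.093 m and y of broad_2 in the frame of bay between -0.083 and 0.083 m and z of broad_2 in the frame of bay between 0 and 0.042 m and angle between broad_2's own z axis and vertical between 1.25 and 1.89 rad and x of broad_3 in the frame of bay between -0.093 and 0.093 m and y of broad_3 in the frame of bay between -0.083 and 0.083 m and z of broad_3 in the frame of bay between 0 and 0.042 m and angle between broad_3's own z axis and vertical between 1.25 and 1.89 rad and x of broad_5 in the frame of bay between -0.093 and 0.093 m and y of broad_5 in the frame of bay between -0.083 and 0.083 m and z of broad_5 in the frame of bay between 0 and 0.042 m and angle between broad_5's own z axis and vertical between 1.25 and 1.89 rad and x of broad_4 in the frame of bay between -0.093 and 0.093 m and y of broad_4 in the frame of bay between -0.083 and 0.083 m and z of broad_4 in the frame of bay between 0 and 0.042 m and angle between broad_4's own z axis and vertical between 1.25 and 1.89 rad), for 0.2 s.
3. the lid is shut (value of joint lid below 0.005 m), for 0.2 s.
At the end, for the whole second after the job is handed in: Every broad punch that is present rests lying inside the bay (foot end between the bay's walls and less than 42 mm above its floor, punch within about 18 degrees of level), and the lid is shut to within 5 mm (all of step 2 and value of joint lid below 0.005 m and linear speed of each of broad_1, broad_2, broad_3, broad_5, broad_4 below 0.03 m/s); the robot touches nothing.
It fails at once if a slim punch is taken from its place or pushed away (moved more than 50 mm) (distance of any of slim_1, slim_2, slim_3 from where it was at the start of the episode above 0.05 m).
It fails at once if a bystander is pushed more than 50 mm (distance of any of pliers_1, pliers_2, bench_block, ring_cone, ring_dish from where it was at the start of the episode above 0.05 m).
Of broad_1, broad_2, broad_3, broad_5 only 2 to 4 are there at a start; the rules pass over those that are not, and their reading is None.
At some moment in a run one of broad_4 may be knocked a few centimetres aside while the robot is not near it.
Once in a run the grip may slacken for a moment while it holds something.
It also fails if it takes over 210 s, if anything falls off the work surface, if the arm or the gripper's body presses on something with over 40 N, if the wrist force passes 120 N, or if a joint passes its speed limit or range.

## Working session

There is one attempt and no reset: what is moved stays moved. The work goes in short steps, Python scripts to look and compute and a shell command to move; the robot and the scene stay as the last step left them, time stands still between calls to the robot, and variables do not carry over. Pictures are saved under pics/ and viewed, about 12 in all and at most 16, crops included, and the job is handed in when it is done.

```bash
mkdir -p pics
cat > h.py <<'E'
import numpy as np, cv2
from station import telemetry, grab_frame, arm, regions_of, pinpoint
def cam(n,save=None):
    f=grab_frame(n)
    if save: cv2.imwrite('pics/'+save,f['pixels'][:,:,::-1])
    f['K']=np.array([[f['fx'],0,f['cx']],[0,f['fy'],f['cy']],[0,0,1.]]);f['d']=np.array(f['dist_coeffs'],float)
    f['R']=np.array(f['R']);f['t']=np.array(f['t']);return f
def back(f,uv,z):
    p=cv2.undistortPoints(np.array(uv,float).reshape(-1,1,2),f['K'],f['d'])[:,0]
    r=np.c_[p,np.ones(len(p))]@f['R']; c=-f['R'].T@f['t']
    return c+r*((z-c[2])/r[:,2])[:,None]
def proj(f,X):
    return cv2.projectPoints(np.array(X,float).reshape(-1,3),cv2.Rodrigues(f['R'])[0],f['t'],f['K'],f['d'])[0][:,0]
E
python3 - <<'E'
from h import *
np.set_printoptions(precision=3,suppress=True)
s=telemetry.get_state();print(s)
for n in ['top','side']:
    f=cam(n,n+'0.png');print(n,-f['R'].T@f['t'],f['fx'])
    for nm,z in [('stand',0),('case',0),('lid_handle',.081),('broad_4',.01),('slim_3',.005),('bay',.006)]:
        for r in pinpoint(n,nm): print(nm,r['p'],np.array(r['location']),back(f,r['location'],z)[0])
E
```

```text
{'t': 0.0, 'q': array([ 1.451,  0.359,  0.011, -0.   , -1.224, -0.288]), 'qd': array([-0.   ,  0.   , -0.   , -0.001,  0.001, -0.001]), 'joint_efforts': array([ -0.001, -58.272,  29.307,   6.997,   0.007,  -0.   ]), 'eef_pos': array([0.268, 0.619, 0.226]), 'ee_rot': array([-3.141, -0.002, -1.979]), 'force': array([0.471, 0.918, 0.686]), 'moment': array([-0.007, -0.009,  0.05 ]), 'width': 0.08750226369875864}
top [0.28  0.007 1.212] 395.4813872457529
stand 0.68 [224.1 189.5] [0.522 0.311 0.   ]
case 0.57 [368.5 183.2] [ 0.552 -0.141  0.   ]
lid_handle 0.64 [392.3 177.3] [ 0.553 -0.201  0.081]
lid_handle 0.62 [423.8 245.5] [ 0.354 -0.29   0.081]
broad_4 0.88 [257.2 250.1] [0.336 0.197 0.01 ]
broad_4 0.77 [334.6 263.9] [ 0.299 -0.038  0.01 ]
broad_4 0.75 [408.7 320.1] [ 0.138 -0.259  0.01 ]
broad_4 0.68 [262.6 120.8] [0.747 0.199 0.01 ]
broad_4 0.6 [213.8 203.6] [0.475 0.338 0.01 ]
broad_4 0.47 [213.5 186.2] [0.53  0.343 0.01 ]
broad_4 0.42 [231.3 206.6] [0.467 0.283 0.01 ]
slim_3 0.68 [320.4 132.6] [0.713 0.013 0.005]
slim_3 0.48 [234.4 186.3] [0.532 0.278 0.005]
slim_3 0.4 [233.3 168.7] [0.589 0.285 0.005]
bay 0.78 [361.5 181.7] [ 0.555 -0.118  0.006]
side [-0.231  0.724  0.788] 517.9012580110235
stand 0.66 [203.5 276. ] [0.529 0.316 0.   ]
stand 0.55 [357.2 147.9] [ 0.654 -0.335  0.   ]
case 0.97 [333.5 187.7] [ 0.558 -0.128  0.   ]
lid_handle 0.66 [356.3 153. ] [ 0.547 -0.204  0.081]
broad_4 0.98 [290.  229.2] [0.503 0.084 0.01 ]
broad_4 0.68 [391.5 242.8] [ 0.296 -0.044  0.01 ]
broad_4 0.6 [305.9 287.6] [0.336 0.194 0.01 ]
slim_3 0.78 [256.5 185.4] [0.712 0.014 0.005]
bay 0.87 [333.8 184.5] [ 0.562 -0.133  0.006]
```

View pics/top0.png

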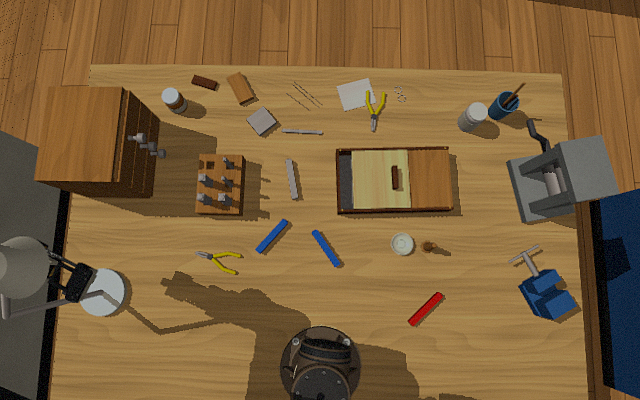

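View pics/side0.png

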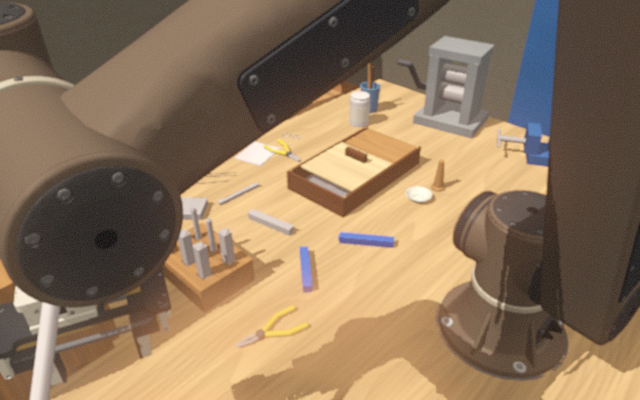

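The top view shows broad_4 as the grey bar at (292,180). The bars at (272,236), (327,248) and (425,309) are blue or red decoys, and slim_3 is at (302,132). The stand is at (220,185) and the lid handle at (394,177). Next I'll enlarge the stand, broad_4 and the case.

Run:
```python
from h import *
np.set_printoptions(precision=3,suppress=True)
a=cv2.imread('pics/top0.png')[140:230,180:310]; b=cv2.imread('pics/side0.png')[195:310,150:310]
c=cv2.imread('pics/top0.png')[135:225,325:465]
A=cv2.resize(a,None,fx=4,fy=4,interpolation=2)[:300,:];A=cv2.resize(a,(400,277),interpolation=2);B=cv2.resize(b,(400,288),interpolation=2);C=cv2.resize(c,(432,277),interpolation=2)
im=np.zeros((577,800,3),np.uint8);im[:277,:400]=A;im[:288,400:800]=B;im[288:565,:432]=C
cv2.imwrite('pics/crop1.png',im)
f=cam('top')
for nm,z in [('case',.056),('stand',.06),('broad_4',.02),('slim_3',.01),('lid',.056)]:
    for r in regions_of('top',nm):
        m=r['pixels']; c=cv2.findContours(m.astype(np.uint8),0,1)[0]; c=max(c,key=cv2.contourArea).reshape(-1,2)
        P=back(f,c,z)[:,:2]; q=cv2.minAreaRect((P*1000).astype(np.float32)); print(nm,round(r['p'],2),r['bbox'],q, f['pixels'][m].mean(0))
```

```text
case 0.81 [337.0, 144.1, 455.4, 214.4] ((551.4501953125, -209.50564575195312), (203.42547607421875, 347.4788513183594), 2.687004566192627) [128.185 102.163  61.186]
stand 0.94 [196.1, 155.8, 247.4, 212.9] ((526.72705078125, 308.5318603515625), (186.46974182128906, 146.44525146484375), 0.9907004833221436) [107.516  72.52   35.204]
stand 0.63 [354.3, 149.8, 409.7, 207.6] ((552.969970703125, -170.33192443847656), (178.1043243408203, 171.38821411132812), 1.2761257886886597) [157.62  140.399  89.516]
broad_4 0.83 [312.7, 229.6, 341.0, 267.1] ((347.5009765625, -9.87030029296875), (124.45359802246094, 20.735504150390625), 34.884666442871094) [ 28.978  73.169 141.378]
broad_4 0.75 [285.1, 159.8, 299.7, 201.6] ((556.1635131835938, 100.00921630859375), (129.72698974609375, 24.834857940673828), 9.667760848999023) [131.664 122.228 113.463]
broad_4 0.72 [256.9, 219.3, 287.8, 252.8] ((379.6376953125, 155.08706665039062), (19.89975929260254, 120.78180694580078), 48.090484619140625) [ 25.837  73.62  143.931]
broad_4 0.72 [338.4, 148.6, 453.2, 216.6] ((563.1600341796875, -216.10757446289062), (214.83
[... 378 characters left out ...]
58276367) [150.     20.891  13.481]
broad_4 0.55 [197.0, 191.3, 211.9, 206.4] ((487.26202392578125, 367.42205810546875), (49.74165725708008, 25.968276977539062), 64.9942855834961) [81.205 74.713 69.656]
slim_3 0.56 [281.4, 130.2, 319.2, 135.5] ((713.6646728515625, 73.45581817626953), (124.98241424560547, 13.159274101257324), 87.59112548828125) [115.714 106.864  98.416]
slim_3 0.46 [223.6, 160.3, 232.2, 172.5] ((603.771728515625, 302.0901184082031), (48.69354248046875, 13.897594451904297), 42.23484420776367) [64.172 57.734 53.156]
lid 0.62 [353.1, 149.9, 411.0, 207.7] ((552.6868896484375, -170.4878387451172), (178.61279296875, 170.36810302734375), 2.3720498085021973) [157.823 140.578  89.637]
```

View pics/crop1.png

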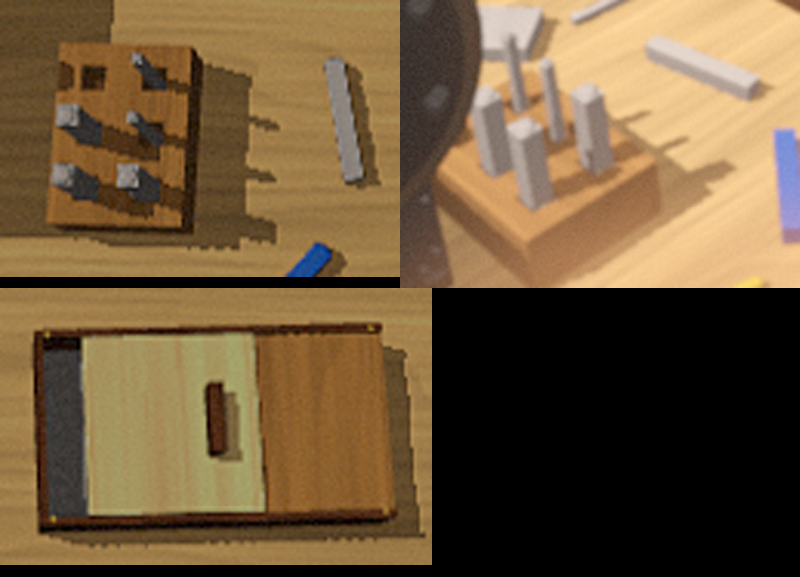

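Three broad punches stand in the stand: mid-left, near-left and near-right. The mid-right and far-right punches are slim, and far-left is empty. broad_4 is the grey 20 mm-wide bar at top (292,180). My plan is to push the lid open with closed fingers, then pull the punches straight up and lean or lay them in the bay along case y.

```bash
python3 -m inch '0 2 -5.5 1 0 0 -5; 0 4 -11 2 0 0 -10; 0 6 -17 2 0 0 -16; 0 8 -23 2 0 0 -22; 0 10 -28 2 0 0 -28; 0 12 -34 2 0 0 -34; 0 14 -40 2 0 0 -40; 0 16 -45 2 0 0 -46; 0 18 -51 2 0 0 -52; 0 20 -57 1 0 0 -58; 0 22 -63 0 0 0 -64; 0 24 -68 -1 0 0 -64' 20
```

```text
t: 2.5
eef_pos: [0.5082, -0.0625, 0.2169]
ee_rot: [3.141, 0.002, -3.097]
force: [1.1, 0.7, -0.3]
width: 0.0007
```

```bash
python3 -m inch '0 2 -5.5 0 0 0 0; 0 4.3 -11 -4 0 0 0; 0 4.3 -11 -9 0 0 0; 0 4.3 -11 -11 0 0 0; 0 4.3 -11 -11 0 0 0'
python3 - <<'E'
from h import *
f=cam('top','t1.png');g=cam('side','s1.png')
for n,F in(('top',f),('side',g)):
    for r in pinpoint(n,'lid_handle'):print(n,r['p'],back(F,r['location'],.081))
a=cv2.resize(f['pixels'][135:225,325:465,::-1],(420,270),interpolation=2);b=cv2.resize(g['pixels'][110:220,270:430,::-1],(380,270),interpolation=2)
cv2.imwrite('pics/c2.png',np.hstack([a,b]))
E
```

```text
t: 3.12
eef_pos: [0.55, -0.1728, 0.1052]
ee_rot: [3.141, -0.002, -3.098]
force: [-0.7, -0.1, 0.8]
width: 0.001
top 0.62 [[ 0.55735615 -0.20666024  0.081     ]]
side 0.75 [[ 0.56212457 -0.22969964  0.081     ]]
```

View pics/c2.png

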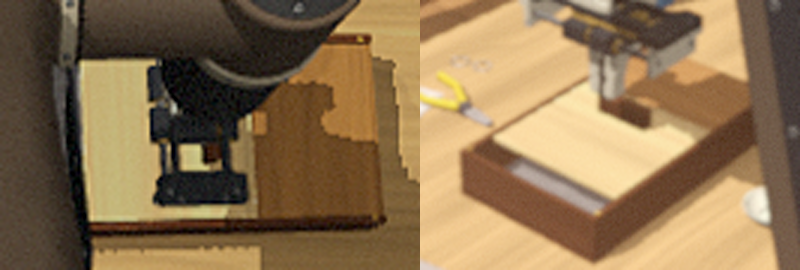

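The side crop shows the closed fingers on the bay (+y) side of the handle at about (610,75). I'll lower them and push the lid open.

```bash
python3 -m inch '0 0 0 -2 0 0 0; 0 0 0 -3.8 0 0 0; 0 0 -1.5 -3.8 0 0 0; 0 0 -3 -3.8 0 0 0; 0 .2 -5 -3.8 0 0 0; 0 .2 -7 -3.8 0 0 0; 0 .3 -9 -3.8 0 0 0; 0 .4 -11 -3.8 0 0 0; 0 .5 -12.5 -3.8 0 0 0; 0 .5 -13.5 -3.8 0 0 0; 0 .5 -13.8 -3.8 0 0 0;0 .5 -13.8 -3.8 0 0 0'
python3 - <<'E'
from h import *
f=cam('top','t2.png');g=cam('side','s2.png')
for n,F in(('top',f),('side',g)):
    for r in pinpoint(n,'lid_handle'):print(n,r['p'],back(F,r['location'],.081))
E
```

```text
t: 4.82
eef_pos: [0.5569, -0.3103, 0.0703]
ee_rot: [-3.142, 0.003, -3.097]
force: [-0.4, -0.3, -0.5]
width: 0.0007
top 0.55 [[ 0.56156606 -0.33126484  0.081     ]]
side 0.68 [[ 0.56072609 -0.33961767  0.081     ]]
```

```bash
python3 -m inch '0 0 -.4 -.3 0 0 0; 0 0 -.7 -.3 0 0 0; 0 0 -.9 -.3 0 0 0'
```

```text
t: 5.4
eef_pos: [0.5572, -0.319, 0.0674]
ee_rot: [3.141, 0.004, -3.096]
force: [0.2, 1.9, -0.0]
width: 0.0004
```

```bash
python3 -m inch '0 0 -.3 0 0 0 0; 0 0 -.5 0 0 0 0; 0 0 -.5 0 0 0 0'; python3 -m inch '0 0 .8 0 0 0 0; 0 0 .8 10 0 0 0; 0 0 10 14 0 0 0; 0 0 16 14 0 0 0; 0 0 22 14 0 0 0; 1 0 28 14 0 0 0; 1 0 34 14 0 0 0; 1 0 40 14 0 0 0;1 0 40 14 0 0 0'
python3 - <<'E'
from h import *
f=cam('top','t3.png')
a=cv2.resize(f['pixels'][135:225,325:465,::-1],(780,500),interpolation=2)
cv2.imwrite('pics/c3.png',a)
for r in pinpoint('top','bay')+pinpoint('top','case'):print(r['p'],back(f,r['location'],.003))
for r in pinpoint('top','lid_handle'):print(r['p'],back(f,r['location'],.081))
for r in regions_of('top','broad_4'):
    c=cv2.findContours(r['pixels'].astype(np.uint8),0,1)[0]; c=max(c,key=cv2.contourArea).reshape(-1,2)
    print(r['p'],cv2.minAreaRect((back(f,c,.02)[:,:2]*1000).astype(np.float32)),f['pixels'][r['pixels']].mean(0))
E
```

```text
t: 5.78
eef_pos: [0.5572, -0.3208, 0.0673]
ee_rot: [3.138, 0.004, -3.096]
force: [0.5, 18.7, 6.6]
width: 0.0007
t: 6.9
eef_pos: [0.5571, 0.0816, 0.2077]
ee_rot: [3.138, 0.005, -3.094]
force: [0.3, 0.3, 0.9]
width: 0.0349
0.96 [[ 0.55567948 -0.12086633  0.003     ]]
0.74 [[ 0.5513861 -0.3365885  0.081    ]]
0.63 [[0.48586116 0.07667965 0.081     ]]
0.74 ((346.5711669921875, -11.524765014648438), (119.4679946899414, 19.054729461669922), 34.87046432495117) [ 34.91891892  90.7027027  169.69369369]
0.72 ((381.5958251953125, 154.16009521484375), (19.385339736938477, 120.59989166259766), 46.778076171875) [ 35.72888889  92.56444444 171.01333333]
0.63 ((174.08116149902344, -305.0294494628906), (24.278953552246094, 128.354736328125), 43.898250579833984) [130.83753501  20.96078431  14.63865546]
0.44 ((503.972900390625, 90.17900085449219), (21.91324234008789, 18.428571701049805), 1.7001334428787231) [153.0212766  145.08510638 138.95744681]
0.25 ((568.9855346679688, -308.49200439453125), (181.5679473876953, 174.65594482421875), 2.784679412841797) [176.25701671 157.21538947 103.26553138]
```

View pics/c3.png

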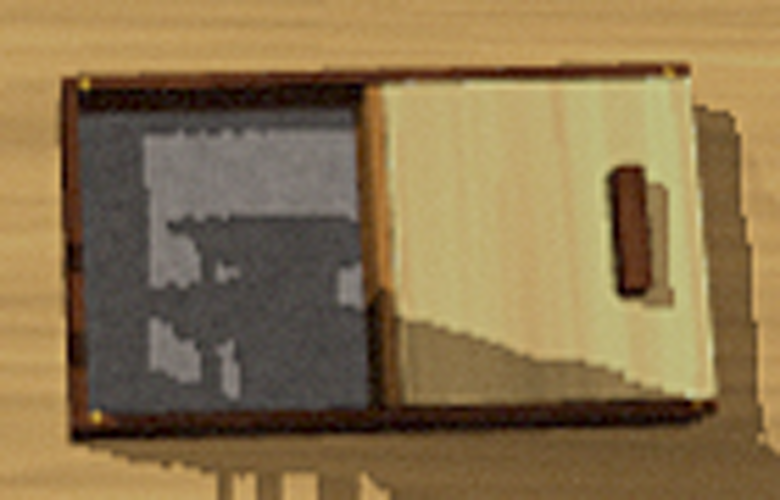

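The bay is open, lying between roughly (80,105) and (365,405) in the crop, with the lid over the deck. Next I'll fit the case frame from the brass corner dots and refine broad_4 from the side view.

Run:
```python
from h import *
f=cam('top')
d=np.array([(85,83),(97,415),(670,72),(705,407)])/[5.571,5.556]+[325,135]
P=back(f,d,.056);print(P[:,:2],P.mean(0));print([np.degrees(np.arctan2(*(-(P[j]-P[i])[:2]*[-1,1]))) for i,j in((0,2),(1,3))])
g=cam('side','s3.png')
for r in regions_of('side','broad_4'):
    c=cv2.findContours(r['pixels'].astype(np.uint8),0,1)[0]; c=max(c,key=cv2.contourArea).reshape(-1,2)
    print(r['p'],r['bbox'],cv2.minAreaRect((back(g,c,.01)[:,:2]*1000).astype(np.float32)),g['pixels'][r['pixels']].mean(0))
```

```text
[[ 0.64080893 -0.04845117]
 [ 0.45731792 -0.05680497]
 [ 0.65440566 -0.369874  ]
 [ 0.46796831 -0.38205564]] [ 0.5551252  -0.21429645  0.056     ]
[np.float64(2.4222644017206294), np.float64(1.875490014928021)]
0.95 [300.5, 243.4, 313.2, 291.1] ((381.7677307128906, 152.5625), (20.90834617614746, 144.25399780273438), 49.594696044921875) [148.0412844  145.4266055  196.89678899]
0.89 [247.0, 209.2, 293.5, 234.2] ((560.125732421875, 98.29399108886719), (142.98818969726562, 41.91574478149414), 11.819744110107422) [203.29818182 184.56       170.84909091]
0.8 [338.6, 233.3, 395.8, 246.8] ((349.5027160644531, -13.031875610351562), (129.201416015625, 45.72130584716797), 35.869300842285156) [120.09501558 124.6635514  178.28193146]
0.79 [218.5, 228.6, 233.1, 265.2] ((566.29296875, 226.88558959960938), (26.91620635986328, 123.60610961914062), 59.32537841796875) [161.66842105 143.08421053 132.01578947]
0.71 [177.0, 230.5, 196.0, 268.7] ((629.5989990234375, 293.0074157714844), (29.480710983276367, 132.2088623046875), 62.72834014892578) [162.95381062 144.48960739 132.74364896]
```

```bash
python3 -m inch '.7 0 .5 0 0 0 -10; .7 0 1 0 0 0 -20; .7 0 1.7 0 0 0 -30; .7 0 1.7 0 0 0 -40; .7 0 1.7 -2 0 0 -50; .7 0 1.7 -4 0 0 -60; .7 0 1.7 -6 0 0 -70; .7 0 1.7 -9 0 0 -80; .7 0 1.7 -12 0 0 -83;.7 0 1.7 -12 0 0 -83' 45
python3 - <<'E'
from h import *
g=cam('side','s4.png');cv2.imwrite('pics/c4.png',cv2.resize(g['pixels'][130:270,200:360,::-1],(640,560),interpolation=2))
E
```

```text
t: 8.55
eef_pos: [0.5559, 0.0934, 0.0854]
ee_rot: [-3.141, 0.005, 1.736]
force: [-0.1, 0.4, 0.3]
width: 0.0613
```

View pics/c4.png

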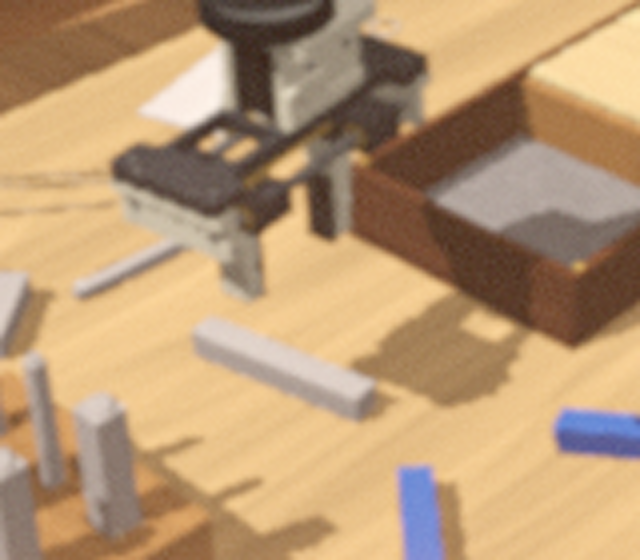

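The side crop confirms broad_4 as the grey bar from (195,330) to (370,400), lying below the open fingers.

```bash
python3 -m inch '.7 .1 .5 -3 0 0 0; .7 .1 .5 -6 0 0 0; .7 .1 .5 -8 0 0 0; .7 .1 .5 -8 0 0 0;0 .1 .5 -8 0 0 0;0 .1 .5 -8 0 0 0;0 .1 .5 -8 0 0 0;0 .1 .5 -8 0 0 0;0 .1 .5 -8 0 0 0;0 .1 .5 -8 0 0 0'
```

```text
t: 9.85
eef_pos: [0.5583, 0.0993, 0.0074]
ee_rot: [3.139, 0.004, 1.737]
force: [-1.5, 0.3, 3.9]
width: 0.0198
```

```bash
python3 -m inch '0 0 0 4 0 0 0; 0 0 0 9 0 0 5; 0 0 -2 13 0 0 15; 0 .5 -5 13 0 0 25; 0 1 -8 13 0 0 35; 0 1.5 -11 13 0 0 45; 0 2.5 -14 13 0 0 55; 0 3.5 -17 13 0 0 65; 0 4.4 -20 13 0 0 75; 0 4.4 -22.2 13 0 0 83; 0 4.4 -22.2 13 0 0 83; 0 4.4 -22.2 11 0 0 83'
python3 - <<'E'
from h import *
f=cam('top','t5.png');g=cam('side','s5.png')
cv2.imwrite('pics/c5.png',np.hstack([cv2.resize(f['pixels'][130:230,320:440,::-1],(390,325),interpolation=2),cv2.resize(g['pixels'][110:220,260:400,::-1],(410,325),interpolation=2)]))
E
```

```text
t: 11.35
eef_pos: [0.6028, -0.1226, 0.1179]
ee_rot: [3.139, 0.006, -3.1]
force: [0.8, 0.4, -3.3]
width: 0.0198
```

View pics/c5.png

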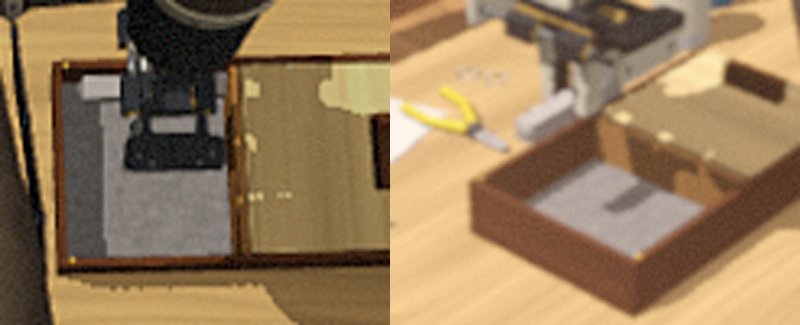

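Top view: the held bar spans from (85,88) to about (230,88), over the bay. I'll lower it and release.

```bash
python3 -m inch '0 0 0 -4 0 0 0; 0 0 0 -7 0 0 0; 0 0 0 -9 0 0 0; 0 0 0 -10 0 0 0; 0 0 0 -10.2 0 0 0; 0 0 0 -10.2 0 0 0;.35 0 0 -10.2 0 0 0;.35 0 0 -10.2 0 0 0;.35 0 0 -10.2 0 0 0'; python3 -m inch '.35 0 0 4 0 0 0; .35 0 0 9 0 0 0; .35 0 3 14 0 0 0; .35 0 9 16 0 0 0; .35 -2 15 16 0 0 0; .35 -4 21 16 0 0 0; .35 -6 27 16 0 0 0; .35 -7 33 16 0 0 0;.35 -7 33 16 0 0 0'
python3 - <<'E'
from h import *
f=cam('top','t6.png');g=cam('side','s6.png')
cv2.imwrite('pics/c6.png',np.hstack([cv2.resize(f['pixels'][135:225,180:440,::-1],(520,180),interpolation=2),cv2.resize(g['pixels'][110:310,150:400,::-1],(280,180),interpolation=2)]))
for n,F in(('top',f),('side',g)):
  for nm in('broad_1','slim_1'):
    for r in regions_of(n,nm):
        c=F['pixels'][r['pixels']].mean(0); print(n,nm,round(r['p'],2),r['bbox'],c.round())
E
```

```text
t: 12.58
eef_pos: [0.6005, -0.1222, 0.0133]
ee_rot: [3.138, 0.001, -3.099]
force: [0.2, -0.7, 0.3]
width: 0.0302
t: 13.7
eef_pos: [0.5299, 0.2116, 0.1736]
ee_rot: [3.138, 0.002, -3.095]
force: [-0.1, -0.6, 0.9]
width: 0.0308
top broad_1 0.88 [257.1, 218.4, 287.4, 254.4] [ 46.  88. 154.]
top broad_1 0.84 [341.2, 164.7, 382.8, 173.4] [131. 124. 118.]
top broad_1 0.65 [199.7, 172.4, 210.7, 189.6] [97. 90. 84.]
top broad_1 0.58 [406.7, 290.9, 442.4, 325.0] [137.  23.  16.]
top broad_1 0.57 [216.9, 199.4, 220.3, 203.1] [162. 154. 148.]
top broad_1 0.57 [311.5, 231.3, 341.4, 265.1] [ 34.  73. 134.]
top broad_1 0.52 [199.2, 194.0, 214.0, 206.2] [87. 82. 78.]
top slim_1 0.56 [282.2, 128.5, 320.8, 135.1] [134. 125. 116.]
side broad_1 0.97 [339.5, 231.5, 393.5, 246.0] [105. 109. 156.]
side broad_1 0.9 [192.8, 240.8, 212.2, 276.9] [164. 145. 133.]
side broad_1 0.79 [310.9, 167.6, 337.3, 183.6] [185. 170. 161.]
side broad_1 0.78 [298.1, 245.1, 312.1, 291.5] [147. 145. 196.]
side broad_1 0.6 [218.8, 230.1, 239.0, 265.7] [164. 143. 130.]
side slim_1 0.6 [190.3, 206.2, 202.3, 237.6] [165. 144. 129.]
side slim_1 0.45 [205.5, 218.3, 218.1, 254.0] [166. 143. 126.]
side slim_1 0.43 [218.0, 186.4, 257.4, 205.0] [190. 171. 158.]
side slim_1 0.22 [191.9, 241.8, 211.1, 280.1] [164. 144. 132.]
```

View pics/c6.png

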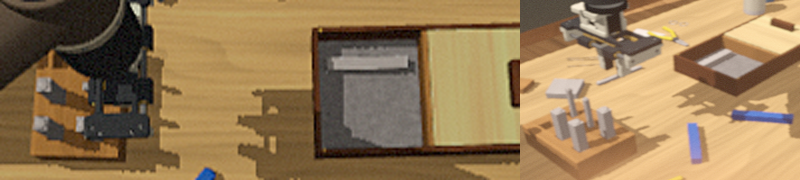

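broad_4 now lies along the far side of the bay, at (370,62) in the crop. Next I'll triangulate the tops of the standing punches from the first pair of pictures.

Run:
```python
from h import *
f=cam('top');g=cam('side')
for n,u,v in [('ML',(68,116),(487,93)),('NL',(65,174),(526,126)),('NR',(126,174),(588,92)),('sMR',(131,118),(547,65)),('sFR',(137,60),(512,40))]:
    a=back(f,np.array(u)/3.077+[180,140],.137)[0];b=back(g,np.array([v[0]-400,v[1]])/2.5+[150,195],.137)[0]
    print(n,a[:2].round(4),b[:2].round(4))
# stand model fit: outlines of top-surface corners
c=back(f,np.array([(58,44),(195,46),(186,230),(48,222)])/3.077+[180,140],.06);print(c[:,:2].round(4),c.mean(0))
```

```text
ML [0.5276 0.3408] [0.5271 0.3401]
NL [0.474  0.3397] [0.471  0.3421]
NR [0.475  0.2844] [0.47   0.2837]
sMR [0.5268 0.2831] [0.5226 0.2855]
sFR [0.5813 0.2811] [0.5721 0.2856]
[[0.6178 0.38  ]
 [0.6181 0.2444]
 [0.4357 0.2433]
 [0.4407 0.3767]] [0.52807824 0.31109717 0.06      ]
```

```bash
python3 -m inch '.38 -2 2.5 0 0 0 -1; .38 -4 5 0 0 0 -2; .38 -5.7 7.1 0 0 0 -2; .38 -5.7 7.1 -.8 0 0 -2; .38 -5.7 7.1 -2.3 0 0 -2; .38 -5.7 7.1 -3.2 0 0 -2; .38 -5.7 7.1 -4 0 0 -2; .38 -5.7 7.1 -4.2 0 0 -2' 60
python3 - <<'E'
from h import *
g=cam('side','s7.png');f=cam('top')
cv2.imwrite('pics/c7.png',np.hstack([cv2.resize(f['pixels'][140:220,180:280,::-1],(400,320),interpolation=2),cv2.resize(g['pixels'][190:290,150:270,::-1],(384,320),interpolation=2)]))
E
```

```text
t: 15.1
eef_pos: [0.4738, 0.2771, 0.1304]
ee_rot: [3.139, -0.0, -3.137]
force: [0.4, -0.6, 0.5]
width: 0.0334
```

View pics/c7.png

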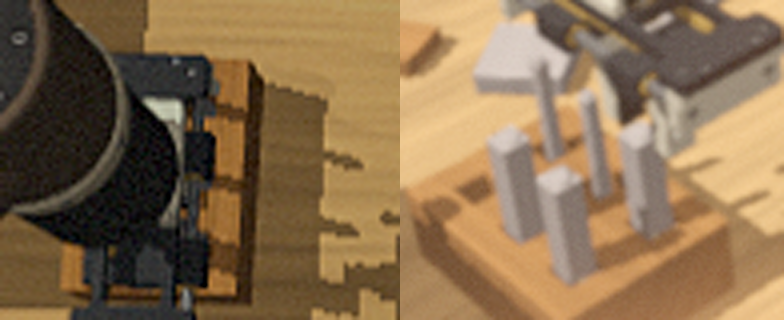

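Run:
```python
from h import *
g=cam('side')
def pc(X): return ((proj(g,X)-[150,190])*3.2+[400,0]).round(0).tolist()
x,y,z=.4738,.2771,.1304
print(pc([[x,y,z],[x-.0167,y,z],[x+.0167,y,z],[x-.038,y,z],[x+.038,y,z],[.473,.2837,.138],[.473,.2837,.06]]))
r=telemetry.get_state()['eef_pos'];print(r)
```

```text
[[647.0, 135.0], [663.0, 146.0], [630.0, 123.0], [684.0, 161.0], [610.0, 109.0], [638.0, 130.0], [651.0, 224.0]]
[0.47402773 0.27764571 0.13136991]
```

The projection agrees with the picture: the near finger is at (675,140) and the punch top at (637,130), with the jaws on either side of it. I'll centre in y, lower and grip.

```bash
python3 -m inch '.38 0 .6 0 0 0 0; .38 0 .6 -1 0 0 0; .38 0 .6 -2.3 0 0 0; .38 0 .6 -3.6 0 0 0; .38 0 .6 -3.6 0 0 0; 0 0 .6 -3.6 0 0 0; 0 0 .6 -3.6 0 0 0; 0 0 .6 -3.6 0 0 0; 0 0 .6 -3.6 0 0 0; 0 0 .6 -3.6 0 0 0'
```

```text
t: 16.5
eef_pos: [0.4743, 0.2839, 0.0957]
ee_rot: [3.138, 0.001, -3.136]
force: [-0.1, 0.9, 0.9]
width: 0.0197
```

```bash
python3 -m inch '0 0 0 2 0 0 0; 0 0 0 5 0 0 0; 0 0 0 9 0 0 0; 0 0 -1 12 0 0 0; 0 1 -5 12 0 0 0; 0 2 -10 12 0 0 0; 0 3 -15 12 0 0 0; 0 4 -20 12 0 0 1; 0 5 -25 12 0 0 2; 0 6 -30 12 0 0 2; 0 7.5 -35 12 0 0 2; 0 8.8 -39 12 0 0 2'
```

```text
t: 18.0
eef_pos: [0.5616, -0.1079, 0.2149]
ee_rot: [3.137, -0.001, -3.102]
force: [0.3, -0.1, -4.2]
width: 0.0198
```

```bash
python3 -m inch '0 0 -1.5 0 -8 -.3 0; 0 0 -1.5 0 -16 -.6 0; 0 0 -1.5 -1 -25 -1 0; 0 0 -1.5 -2 -33 -1.3 0; 0 0 -1.5 -3 -42 -1.7 0; 0 0 -1.5 -4 -50 -2 0; 0 0 -1.5 -5 -50 -2 0; 0 0 -1.5 -5 -50 -2 0'
python3 - <<'E'
from h import *
from scipy.spatial.transform import Rotation as R
s=telemetry.get_state();M=R.from_euler('xyz',s['ee_rot']).as_matrix();print(s['width'],s['q'],M[:,0],M[:,2],'foot',s['eef_pos']+.087*M[:,2])
f=cam('top');g=cam('side')
cv2.imwrite('pics/c8.png',np.hstack([cv2.resize(f['pixels'][120:230,300:440,::-1],(414,325),interpolation=2),cv2.resize(g['pixels'][100:220,260:400,::-1],(380,325),interpolation=2)]))
E
```

```text
t: 19.0
eef_pos: [0.5612, -0.123, 0.1638]
ee_rot: [-2.274, -0.002, -3.103]
force: [-0.4, -0.1, -2.8]
width: 0.0198
0.019805225147998203 [ 0.51565533  0.38026591 -0.72171612  0.84093438 -1.13895559 -1.11112484] [-0.99925376 -0.03858654  0.00173049] [ 0.02830335 -0.76197146 -0.64699182] foot [ 0.56365132 -0.18932717  0.10755322]
```

View pics/c8.png

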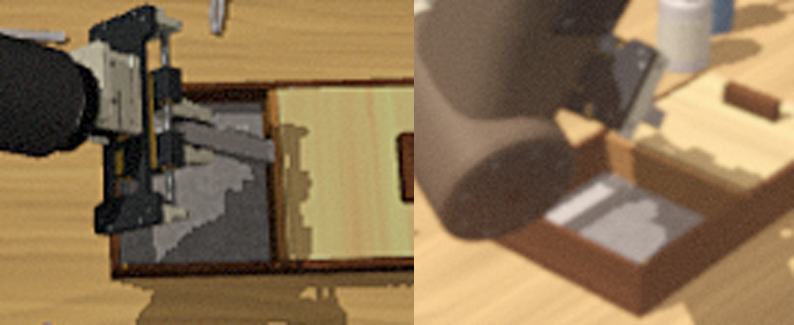

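The bar is held at a 50° tilt, foot towards the deck at top crop (270,150), over clear bay floor and beside broad_4. I'll lower it.

```bash
python3 -m inch '0 0 0 -3 0 0 0; 0 0 0 -5.5 0 0 0; 0 0 0 -7.5 0 0 0; 0 0 0 -8.4 0 0 0; 0 0 0 -8.6 0 0 0'
```

```text
t: 19.73
eef_pos: [0.5622, -0.1234, 0.08]
ee_rot: [-2.276, 0.002, -3.104]
force: [-0.3, 0.2, -3.1]
width: 0.0194
```

```bash
python3 -m inch '0 0 0 -.5 0 0 0; 0 0 0 -.5 0 0 0; .4 0 0 -.5 0 0 0; .4 0 0 -.5 0 0 0; .4 0 0 -.5 0 0 0; .4 0 0 -.5 0 0 0'; python3 -m inch '.4 0 2 3 0 0 0; .4 0 4 6 0 0 0; .4 -1 8 9 8 .3 0; .4 -2 12 11 16 .6 0; .4 -3 16 11 25 1 0; .4 -5 21 11 33 1.3 0; .4 -6 26 11 41 1.7 0; .4 -7 31 11 49 2 0; .4 -8 36 11 49 2 0;.4 -8 36 11 49 2 0'
python3 - <<'E'
from h import *
f=cam('top');g=cam('side')
cv2.imwrite('pics/c9.png',np.hstack([cv2.resize(f['pixels'][135:225,180:400,::-1],(488,200),interpolation=2),cv2.resize(g['pixels'][110:310,150:400,::-1],(300,200),interpolation=2)]))
E
```

```text
t: 20.48
eef_pos: [0.5623, -0.1234, 0.0752]
ee_rot: [-2.275, 0.003, -3.104]
force: [-0.0, -0.9, -1.7]
width: 0.035
t: 21.72
eef_pos: [0.4819, 0.2388, 0.1854]
ee_rot: [-3.132, -0.0, -3.103]
force: [-0.2, -0.9, 0.4]
width: 0.0349
```

View pics/c9.png

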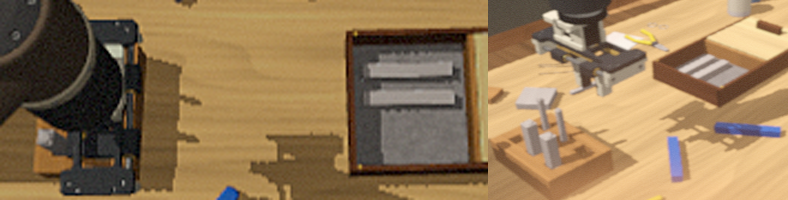

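Both bars lie flat in the bay, at (410,70) and (410,98) in the crop. Next is the near-left punch.

```bash
python3 -m inch '.38 -.4 4 0 0 0 -1; .38 -.8 8 0 .5 0 -2; .38 -.8 10.3 0 .5 0 -2; .38 -.8 10.3 -.8 .5 0 -2; .38 -.8 10.3 -3 .5 0 -2; .38 -.8 10.3 -4.5 .5 0 -2; .38 -.8 10.3 -5 .5 0 -2'
```

```text
t: 22.7
eef_pos: [0.4735, 0.3384, 0.1337]
ee_rot: [-3.138, -0.003, -3.14]
force: [0.5, -0.5, 0.1]
width: 0.0329
```

```bash
python3 -m inch '.38 0 0 -1 0 0 0; .38 0 0 -2.5 0 0 0; .38 0 .2 -4 0 0 0; .38 0 .2 -4.1 0 0 0; 0 0 .2 -4.1 0 0 0; 0 0 .2 -4.1 0 0 0; 0 0 .2 -4.1 0 0 0; 0 0 .2 -4.1 0 0 0;0 0 .2 -4.1 0 0 0'
```

```text
t: 23.82
eef_pos: [0.4738, 0.3408, 0.0932]
ee_rot: [-3.139, -0.002, -3.139]
force: [0.2, 0.7, 1.9]
width: 0.0197
```

```bash
python3 -m inch '0 0 0 2 0 0 0; 0 0 0 5 0 0 0; 0 0 0 9 0 0 0; 0 0 -1 12.2 0 0 0; 0 0 -6 12.2 0 0 0; 0 .5 -11 12.2 0 0 0; 0 1 -16 12.2 0 0 0; 0 1.5 -22 12.2 0 0 1; 0 2.5 -28 12.2 0 0 2.3; 0 3.5 -34 12.2 0 0 2.3; 0 4.5 -40 12.2 0 0 2.3; 0 5.1 -44 12.2 0 0 2.3'
```

```text
t: 25.32
eef_pos: [0.5238, -0.1017, 0.2144]
ee_rot: [-3.139, -0.004, -3.101]
force: [0.3, 0.2, -4.3]
width: 0.0197
```

```bash
python3 -m inch '0 0 -1.5 0 -8 -.3 0; 0 0 -1.7 0 -16 -.6 0; 0 0 -1.7 -1 -25 -1 0; 0 0 -1.7 -2 -33 -1.3 0; 0 0 -1.7 -3 -42 -1.7 0; 0 0 -1.7 -4 -50 -2 0; 0 0 -1.7 -5 -50 -2 0; 0 0 -1.7 -5 -50 -2 0'
python3 - <<'E'
from h import *
from scipy.spatial.transform import Rotation as R
s=telemetry.get_state();M=R.from_euler('xyz',s['ee_rot']).as_matrix();print(s['width'],'foot',s['eef_pos']+.085*M[:,2])
f=cam('top');g=cam('side')
for n,F in(('top',f),('side',g)):
    for r in regions_of(n,'broad_1'):print(n,round(r['p'],2),r['bbox'],F['pixels'][r['pixels']].mean(0).round())
E
```

```text
t: 26.32
eef_pos: [0.5234, -0.1187, 0.1634]
ee_rot: [-2.267, -0.005, -3.105]
force: [-0.2, -0.2, -3.8]
width: 0.0196
0.019613133103891133 foot [ 0.52555149 -0.18390573  0.10890405]
top 0.69 [196.8, 170.4, 213.6, 190.0] [102.  90.  79.]
top 0.69 [405.8, 293.7, 442.0, 326.8] [135.  22.  15.]
top 0.58 [362.5, 160.4, 385.4, 173.0] [140. 132. 125.]
top 0.57 [256.8, 220.2, 288.6, 255.6] [ 39.  86. 156.]
top 0.54 [358.9, 174.2, 391.8, 189.4] [91. 85. 81.]
top 0.53 [354.6, 177.2, 381.7, 180.4] [100.  94.  89.]
top 0.51 [312.1, 229.6, 341.1, 266.9] [ 28.  73. 140.]
side 0.89 [297.2, 244.5, 313.3, 288.2] [149. 147. 199.]
side 0.81 [176.2, 232.4, 195.0, 269.3] [159. 142. 131.]
side 0.81 [327.2, 172.2, 351.2, 189.4] [167. 153. 144.]
side 0.63 [338.5, 231.3, 392.7, 247.2] [116. 117. 162.]
```

Still held (load −3.8 N, width 19.6 mm). I'll lower it and release.

```bash
python3 -m inch '0 0 -.3 -3 0 0 0; 0 0 -.4 -5.5 0 0 0; 0 0 -.4 -7.5 0 0 0; 0 0 -.4 -8.5 0 0 0; 0 0 -.4 -8.9 0 0 0; 0 0 -.4 -8.9 0 0 0; .4 0 -.4 -8.9 0 0 0; .4 0 -.4 -8.9 0 0 0; .4 0 -.4 -8.9 0 0 0; .4 0 -.4 -8.9 0 0 0'; python3 -m inch '.4 0 2 3 0 0 0; .4 0 4 6 0 0 0; .4 0 8 9 8 .3 0; .4 0 12 11 16 .6 0; .4 0 16 11 25 1 0; .4 0 21 11 33 1.3 0; .4 0 26 11 42 1.7 0; .4 0 31 11 49.8 2 0; .4 0 36 11 49.8 2 -1;.4 .3 41 11 49.8 2 -2; .4 .4 46 11 49.8 2 -2; .4 .4 46.3 11 49.8 2 -2'
python3 - <<'E'
from h import *
f=cam('top');g=cam('side')
cv2.imwrite('pics/c10.png',np.hstack([cv2.resize(f['pixels'][135:225,180:400,::-1],(488,200),interpolation=2),cv2.resize(g['pixels'][110:310,150:400,::-1],(300,200),interpolation=2)]))
E
```

```text
t: 27.78
eef_pos: [0.5242, -0.1228, 0.0765]
ee_rot: [-2.268, -0.0, -3.105]
force: [-0.2, 0.6, 0.4]
width: 0.0351
t: 29.28
eef_pos: [0.5277, 0.3429, 0.1855]
ee_rot: [-3.137, -0.018, -3.132]
force: [-1.1, 0.2, -0.3]
width: 0.0346
```

View pics/c10.png

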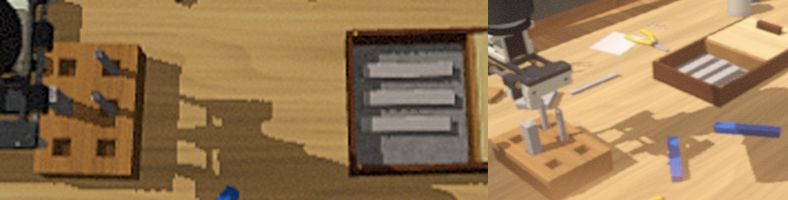

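Three bars lie flat in the bay, and the mid-left punch is still standing at (60,100). The hand is above it.

```bash
python3 -m inch '.38 0 -.2 -1.5 0 0 0; .38 0 -.2 -3.5 0 0 0; .38 0 -.2 -4.8 0 0 0; .38 0 -.2 -5.5 0 0 0; .38 0 -.2 -5.5 0 0 0'
```

```text
t: 30.0
eef_pos: [0.5276, 0.338, 0.1304]
ee_rot: [-3.136, -0.019, -3.133]
force: [-0.8, -0.3, 0.1]
width: 0.0332
```

```bash
python3 -m inch '.38 0 0 -1 0 0 0; .38 0 0 -2.5 0 0 0; .38 0 0 -3.7 0 0 0; .38 0 0 -3.7 0 0 0; 0 0 0 -3.7 0 0 0; 0 0 0 -3.7 0 0 0; 0 0 0 -3.7 0 0 0; 0 0 0 -3.7 0 0 0;0 0 0 -3.7 0 0 0'
```

```text
t: 31.12
eef_pos: [0.5291, 0.3384, 0.094]
ee_rot: [-3.137, -0.017, -3.133]
force: [5.1, -1.5, -4.4]
width: 0.0201
```

```bash
python3 -m inch '0 0 0 2 0 0 0; 0 0 0 6 0 0 0; 0 0 0 11 0 0 0; 0 0 0 15 0 0 0; 0 -1 -5 15 0 0 0; 0 -1.5 -11 15 0 0 0; 0 -2 -17 15 0 0 1; 0 -2.5 -23 15 0 0 2; 0 -3 -29 14 0 0 2; 0 -3.5 -35 13 0 0 2; 0 -3.8 -41 12.2 0 0 2; 0 -3.8 -44 12.2 0 0 2'
```

```text
t: 32.62
eef_pos: [0.4893, -0.104, 0.2152]
ee_rot: [-3.137, -0.018, -3.101]
force: [0.4, 1.1, -3.6]
width: 0.0201
```

```bash
python3 -m inch '0 0 -1.5 0 -8 -.3 0; 0 0 -1.7 0 -16 -.6 0; 0 0 -1.7 -1 -25 -1 0; 0 0 -1.7 -2 -33 -1.3 0; 0 0 -1.7 -3 -42 -1.7 0; 0 0 -1.7 -4 -50 -2 0; 0 0 -1.7 -5 -50 -2 0; 0 0 -1.7 -5 -50 -2 0'
python3 - <<'E'
from h import *
from scipy.spatial.transform import Rotation as R
s=telemetry.get_state();M=R.from_euler('xyz',s['ee_rot']).as_matrix();print(s['width'],'foot',s['eef_pos']+.085*M[:,2])
f=cam('top');g=cam('side')
cv2.imwrite('pics/c11.png',np.hstack([cv2.resize(f['pixels'][120:230,300:440,::-1],(414,325),interpolation=2),cv2.resize(g['pixels'][100:220,260:400,::-1],(380,325),interpolation=2)]))
E
```

```text
t: 33.62
eef_pos: [0.4891, -0.1209, 0.1645]
ee_rot: [-2.266, -0.014, -3.115]
force: [0.2, -0.3, -3.6]
width: 0.0197
0.019655801481328034 foot [ 0.49006613 -0.18618904  0.11009079]
```

View pics/c11.png

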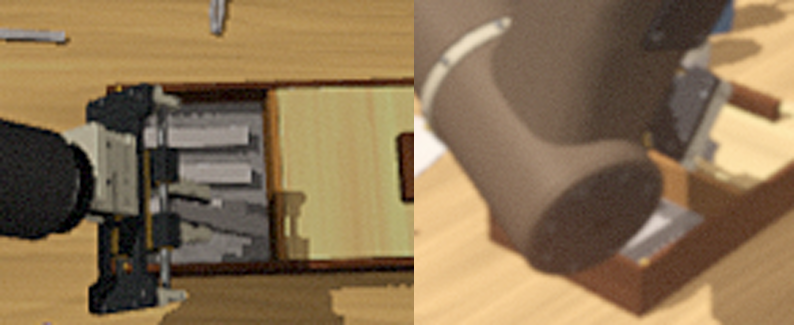

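The bar is over the near side of the bay, clear of the other three. I'll lower it and release.

```bash
python3 -m inch '0 0 -.2 -3 0 0 0; 0 0 -.2 -5.5 0 0 0; 0 0 -.2 -7.5 0 0 0; 0 0 -.2 -8.5 0 0 0; 0 0 -.2 -9 0 0 0; 0 0 -.2 -9 0 0 0; .4 0 -.2 -9 0 0 0; .4 0 -.2 -9 0 0 0; .4 0 -.2 -9 0 0 0; .4 0 -.2 -9 0 0 0'; python3 -m inch '.4 0 2 3 0 0 0; .4 0 4 6 0 0 0; .4 0 8 9 8 .3 0; .4 0 10 11 16 .6 0; .4 0 12 11 25 1 0; .4 0 16 11 33 1.3 0; .4 0 20 11 42 1.7 0; 0 0 24 11 49.8 2 0; 0 0 24 11 49.8 2 0'
python3 - <<'E'
from h import *
f=cam('top');g=cam('side')
cv2.imwrite('pics/c12.png',np.hstack([cv2.resize(f['pixels'][135:225,180:460,::-1],(490,158),interpolation=2),cv2.resize(g['pixels'][110:220,260:430,::-1],(244,158),interpolation=2)]))
E
```

```text
t: 34.98
eef_pos: [0.4896, -0.123, 0.076]
ee_rot: [-2.267, -0.011, -3.116]
force: [0.1, -0.7, 0.1]
width: 0.0349
t: 36.1
eef_pos: [0.4902, 0.1171, 0.1868]
ee_rot: [-3.137, -0.017, -3.104]
force: [0.8, -1.4, -0.0]
width: 0.02
```

View pics/c12.png

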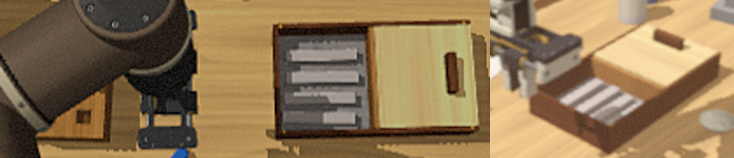

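All four bars lie flat in the bay, at (320,55), (322,77), (325,98) and (330,118) in the crop. Next I'll move beyond the handle and push the lid shut.

```bash
python3 -m inch '0 .7 -5 0 0 0 0; 0 1.5 -10 0 0 0 0; 0 2.5 -16 0 0 0 0; 0 3.4 -22 0 0 0 0; 0 4.3 -28 0 0 0 0; 0 5.2 -34 0 0 0 0; 0 6 -40 0 0 0 0; 0 7 -46 0 0 0 0; 0 7.3 -49 0 0 0 0; 0 7.3 -49 -4 0 0 0; 0 7.3 -49 -8 0 0 0; 0 7.3 -49 -8 0 0 0'
python3 - <<'E'
from h import *
g=cam('side');cv2.imwrite('pics/c13.png',cv2.resize(g['pixels'][80:220,260:430,::-1],(680,560),interpolation=2))
E
```

```text
t: 37.7
eef_pos: [0.5588, -0.3735, 0.1014]
ee_rot: [-3.135, -0.029, -3.103]
force: [0.0, 1.2, -0.2]
width: 0.0004
```

View pics/c13.png

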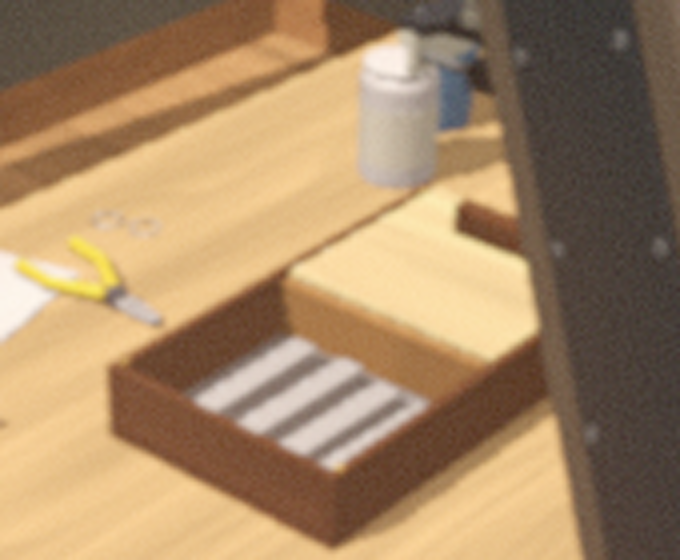

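The picture shows the bars still flat and the bay clear; the hand is hidden behind the arm. I'll lower the fingers and push.

```bash
python3 -m inch '0 .2 0 -2 0 0 0; 0 .2 0 -3.4 0 0 0; 0 .2 1 -3.4 0 0 0; 0 .2 3 -3.4 0 0 0; 0 .1 5 -3.4 0 0 0; 0 0 7.5 -3.4 0 0 0; 0 0 10 -3.4 0 0 0; 0 -.2 12.5 -3.4 0 0 0; 0 -.3 15 -3.4 0 0 0; 0 -.5 17 -3.4 0 0 0; 0 -.5 17.8 -3.4 0 0 0; 0 -.5 18.1 -3.4 0 0 0'
```

```text
t: 39.25
eef_pos: [0.5558, -0.1927, 0.0706]
ee_rot: [-3.133, -0.024, -3.102]
force: [0.0, -1.6, 1.1]
width: 0.0006
```

```bash
python3 -m inch '0 0 .3 0 0 0 0; 0 0 .5 0 0 0 0; 0 0 .6 0 0 0 0;0 0 .6 0 0 0 0'; python3 -m inch '0 0 .2 0 0 0 0; 0 0 .4 0 0 0 0;0 0 .4 0 0 0 0'
```

```text
t: 39.75
eef_pos: [0.5557, -0.1903, 0.0707]
ee_rot: [-3.13, -0.025, -3.102]
force: [0.9, -19.6, -3.1]
width: 0.0005
t: 40.12
eef_pos: [0.5557, -0.1902, 0.0707]
ee_rot: [-3.126, -0.026, -3.103]
force: [1.5, -20.9, -4.1]
width: 0.0006
```

It stopped hard at 20 N. I'll back off and check.

```bash
python3 -m inch '0 0 -1 0 0 0 0; 0 0 -1.5 5 0 0 0; 0 0 -1.5 11 0 0 0; 0 -2 4 14 0 0 0; 0 -4 10 14 0 0 0; 0 -6 16 14 0 0 0; 0 -8 22 14 0 0 0; 0 -8 28 14 0 0 0; 0 -8 34 14 0 0 0; 0 -8 34 14 0 0 0'
python3 - <<'E'
from h import *
f=cam('top');g=cam('side')
for n,F in(('top',f),('side',g)):
    for r in pinpoint(n,'lid_handle'):print(n,r['p'],back(F,r['location'],.081))
cv2.imwrite('pics/c14.png',np.hstack([cv2.resize(f['pixels'][135:225,325:465,::-1],(420,270),interpolation=2),cv2.resize(g['pixels'][110:220,270:430,::-1],(380,270),interpolation=2)]))
E
```

```text
t: 41.38
eef_pos: [0.4756, 0.1533, 0.2105]
ee_rot: [-3.126, -0.026, -3.099]
force: [0.6, -1.0, 0.6]
width: 0.0002
top 0.58 [[ 0.55938262 -0.17391428  0.081     ]]
side 0.87 [[ 0.55879477 -0.18014489  0.081     ]]
```

View pics/c14.png

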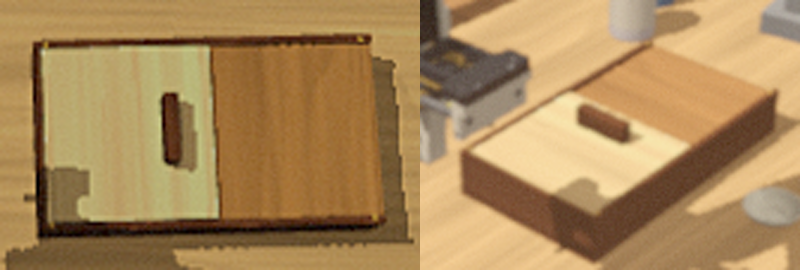

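The lid meets the +y frame with no gap, at crop left (45,50)–(50,215). The hand is clear of everything, so I'm handing in.

```bash
python3 -c "from station import arm; print(arm.job_done())"
```

```text
the job is handed in; nothing more can be done
None
```

The job is handed in at about 41 s of the 210 s allowed; the station gave no verdict. I pushed the lid open to its stop and laid broad_4 in the bay. I then pulled the three broad punches out of the stand, put them in beside it, and pushed the lid shut.

**Bay:** the last picture before closing showed all four broad punches lying flat and separate on the bay floor.

**Lid:** it stopped hard at about 20 N, and the final pictures show no gap at the frame. The travel between the two stops came out a little short of the nominal 168 mm: about 166 mm from the finger positions and about 163 mm from the handle detections. I put that down to finger thickness and camera error, and have no direct lid reading.

**Slims and bystanders:** I never gripped or aimed at them. The two slims in the stand were seen still standing, and slim_3 was unmoved in the later pictures. I did not re-measure the bystanders at the end.

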